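# Load two sample cassettes into a spring magazine

## Robot

A 6-joint arm with a two-finger parallel gripper is mounted at the origin on a cart in front of the work surface, level with it; the furniture and walls round the work are solid. World frame = base frame: x ahead of the robot, y to its left, z up, the work surface at z = 0. Lengths are in m, angles in rad, forces in N, time in s.
With the tool pointing down it reaches from about 0.275 to 0.875 m from the base axis. Payload 12.5 kg.
Tool frame: the origin (TCP) lies between the finger pads; the fingertips stand 17 mm ahead of it and the grasp point (between the pads) lies 2 mm behind it; z points along the fingers, y is the line along which they close (so a half turn about z gives the same grasp; the last joint's range is limited). The gripper opens to 85 mm and grips with 20 to 120 N. Pads are 22 mm wide; open, the fingers measure 114 mm over their backs; the gripper's body (76 mm by 85 mm) begins 54 mm behind the grasp point. The pads swing forward as they close: fully open they stand 13 mm farther back than shut.
Start: joints at [-1.361, 0.351, 1.652, -0, 1.139, -0.085], TCP at [0.16, -0.526, 0.248] pointing down, gripper open.
Joint ranges: [-2.75, 2.75], [-0.79, 2.1], [0.01, 2.65], [-1.57, 4.71], [0.07, 3.14], [-2.87, 2.87]. Speed limits (rad/s): [2.22, 2.22, 2.79, 3.14, 3.14, 3.14].

## Interface

Orientations are given as a 3x3 rotation matrix whose columns are the frame's x, y, z axes.
In Python, from cell import * gives the robot as it stands. The module is installed in compiled form; this text tells all that it offers.
- The arm moves only by the shell command python3 -m crank 'ROWS' [OPENING] [FORCE]. ROWS is a JSON object of lists of equal length, an entry for each row: "translation": the shift along the world's x, y, z normalised to -1 to 1, where 1 is 0.12 m, a list of three; "delta_rot": the turn, a rotation vector about the world's x, y, z normalised to -1 to 1, where 1 is 180 degrees, a list of three. In form: {"translation": [[dx, dy, dz], ...], "delta_rot": [[wx, wy, wz], ...]}. A call has 1 to 8 rows; each row shifts and turns the commanded pose from where the row before left it; what a row does not reach is not made up. A row lasts 1/12 s, in which the tool goes at most 41.7 mm and 7.16 degrees, less where a joint would pass 70% of its speed; a pose out of reach is approached as far as the arm can. A call with a number of a shift or a turn outside -1 to 1 is refused whole. A call with a gripper value outside its range is refused whole. OPENING is the closure, from 0 (fully open) to 1 (shut), set as the call begins (- or left out, the last holds). The fingers move at their own pace and stop on an object; FORCE is the grip in N (left out, the last holds). Time passes only in rows, so rows that do not move let the fingers close. It gives the time, the measured TCP pose, the force, the opening and the grip force at its end, in the units of the state.
- observe(): the state, without advancing time (a new reading comes with each control period).
- read_camera(name): name is "side" or "top" or "wrist"; returns the picture (384x512x3 uint8, blue, green, red); there is no depth.
- camera_info(name): a dict with "fov_y" (degrees; the focal length in pixels is half the picture's height over the tangent of half this angle, whatever the lens; pixels are square), "cx", "cy" (the principal point, pixels), "view" (4x4, takes a point from world to camera coordinates). Camera axes: x right, y up, looking along -z (the intrinsics and any distortion apply to the point x, -y, -z); pixel columns grow to the right and rows downward; lengths in m; the calibration is good to about 2 mm. A picture is of the moment at which its call begins: read the wrist's pose just before it. camera_info takes no time and is no camera call; for the wrist camera it gives the pose at the moment of the call.
- close_job(): hands the job in; it is judged then, once.
Trained networks look in the newest picture that a camera, given by its name, has taken for a name from the list of things; names that differ only in an ending like _2 or _b are one class to them, and where a whole thing is asked for, a point or a joint stands for the part that bears it (a point fixed in the world has none). Each returns a list of dicts, best first, with "score" (0 to 1); they miss things now and then, are a little off and sometimes report something else, mostly with a low value. They report only what shows in the picture. A call takes as long as a camera call. They do not tell look-alikes from the thing itself.
- recognise(label, camera): "centre" ([column, row] in pixels, amid what is visible of it).
The state is a dict: "clock": time; "qpos": joint angles; "joint_vel": joint speeds; "tau": joint torques, N m; "eef_pos": TCP position; "eef_rot": TCP orientation; "ft_force": force on the tool from outside, world axes, zero at the start; "ft_torque": the same for the moment, N m; "finger_gap": finger opening in m; "gripper_force": force on a finger pad.
Only numpy, scipy, OpenCV 4.12 (cv2) and the standard library are available. Lean on these libraries where they do the work, as an engineer would, in place of code of your own. Each camera call takes 0.05 s, during which the arm holds its last target. There are 200 camera calls.

## Task

Load the two sample cassettes from the tray into the spring-loaded magazine, the yellow one first and then the blue one on top of it. Slide each one over the mouth, push it down against the spring and then on under the two retaining lips until it is fully home against the back wall, so that it stays in when you let go. The cassettes are brittle, so do not force them, and do not disturb the beaker, the timer or the tape roll.

Things in the scene. Friction and masses are not known exactly. Their poses are not given: they have to be found in the camera images.
- loader: Fixed loader: grey tray on legs, metal magazine behind it. Origin: on the worktop, on the centre line, at the front edge of the magazine's mouth; x from the tray into the magazine, y left, z up; all points share these axes, all x, y, z below are mm in this frame. Magazine chamber: x 0 to 78 (back wall), y -28.5 to 28.5 (wider before x 20), walls 47 high. Cassettes go under the lips at its far end.
- tray (a point): Centre of the tray's top, at x -61, y 0, z 43. Flat inside x -103 to -19, y -128 to 128, with a rim 6 mm high. The cassettes start near x -60, y +80 and -80. The rear rim is open in the middle: there the top runs on level to the mouth at x 0, between slick cheeks that funnel from 77 mm apart at x -19 to 57 mm at x 20.
- lips (a point): Middle between the two dark steel retaining lips, on the level of their underside, at their front faces: x 63, y 0, z 42. Lips: x 63 to the back wall, from each side wall in to 22 mm off the centre line (44 mm free between), top at z 47. A cassette slid in along the tray stops against their front faces (its centre at x 33), then just clear of the tray's edge (3 mm).
- home (a point): Underside centre of the top cassette when fully home: x 48, y 0, z 30 (next below: z 18). To get there a cassette at the lips goes down until its top is below z 42, then +x under the lips to the back wall (x 78); let go, the spring holds it up against the lips. One left short can slip out. The next one bridges the 18 mm gap in front of one already home.
- follower (a joint): The red spring-loaded plate that is the floor of the magazine, in m pressed down: 0 with the magazine empty (its top at loader z 41 mm), 0.011 with one cassette seated, 0.023 with two, hard stop at 0.029. The spring pushes up with about 4 N at 0 and 2 N more for each 10 mm.
- yellow_cassette: The yellow sample cassette: open flat tray 60 (x) x 54 (y) x 12 mm, about 30 g. Its top is one open well 44 (x) x 40 (y) mm, 8 mm deep; walls 8 mm (x) and 7 mm (y) thick, floor 4 mm. Origin: centre of the underside; z up; x (long side) roughly along the loader's x at the start. It starts on the left or the right wing of the loader's tray.
- blue_cassette: The blue sample cassette: open flat tray 60 (x) x 54 (y) x 12 mm, about 30 g. Its top is one open well 44 (x) x 40 (y) mm, 8 mm deep; walls 8 mm (x) and 7 mm (y) thick, floor 4 mm. Origin: centre of the underside; z up; x (long side) roughly along the loader's x at the start. It starts on the left or the right wing of the loader's tray.
- beaker: Clear glass beaker, 58 mm across, 83 mm tall, standing on the worktop behind and left of the loader; a bystander. Origin: centre of its underside.
- timer: White lab timer, 62 x 66 x 16 mm, lying on the worktop right of the loader; a bystander. Origin: centre of its underside.
- tape_roll: Yellow roll of tape, 62 mm across, 19 mm high, lying on the worktop to the right; a bystander. Origin: centre of its underside.
Not all that is in view belongs to the job. What is meant by the blue_cassette is not turquoise, and is the smaller of those in its own colour.

How it is judged:
On the way:
1. the yellow cassette alone is home under the lips and let go, the blue one still outside (x of yellow_cassette in the frame of loader above 0.045 m and z of yellow_cassette in the frame of loader between 0.0275 and 0.0325 m and angle between yellow_cassette's own z axis and vertical below 0.06 rad and contact force between the fingers and yellow_cassette below 0.3 N and x of blue_cassette in the frame of loader below -0.01 m), for 0.2 s.
At the end, for the whole second after the job is handed in: Both cassettes lie level in the magazine against its back wall (within 3 mm), the blue one up against the underside of the lips and the yellow one directly below it (heights within 2.5 mm), let go and at rest (x of each of yellow_cassette, blue_cassette in the frame of loader above 0.045 m and z of yellow_cassette in the frame of loader between 0.0155 and 0.0205 m and angle between each of yellow_cassette, blue_cassette's own z axis and vertical below 0.06 rad and contact force between the fingers and yellow_cassette below 0.3 N and z of blue_cassette in the frame of loader between 0.0275 and 0.0325 m and contact force between the fingers and blue_cassette below 0.3 N and linear speed of each of yellow_cassette, blue_cassette below 0.02 m/s); the robot touches nothing.
It fails at once if a cassette was forced (the fingers pressed on it with more than 40 N) (contact force between the fingers and yellow_cassette above 40 N or contact force between the fingers and blue_cassette above 40 N).
It fails at once if the beaker, the timer or the tape roll was moved more than 15 mm (distance of any of beaker, timer, tape_roll from where it was at the start of the episode above 0.015 m).
It also fails if it takes over 58 s, if anything falls off the work surface, if the arm or the gripper's body presses on something with over 40 N, if the wrist force passes 120 N, or if a joint passes its speed limit or range.

## Working session

There is one attempt and no reset: what is moved stays moved. The work goes in short steps, Python scripts to look and compute and a shell command to move; the robot and the scene stay as the last step left them, time stands still between calls to the robot, and variables do not carry over. Pictures are saved under pics/ and viewed, at most 11 in all, crops included, and the job is handed in when it is done.

```bash
mkdir -p pics; ls; python3 - <<'E'
from cell import *
import cv2, numpy as np
s=observe(); print({k:np.round(v,3).tolist() for k,v in s.items()})
for c in("side","top","wrist"):
    im=read_camera(c); cv2.imwrite(f"pics/{c}0.png",im); i=camera_info(c); print(c,{k:np.round(v,4).tolist() for k,v in i.items()})
    for l in("yellow_cassette","blue_cassette","lips","loader","follower","beaker","timer","tape_roll"):
        print(l,[(np.round(d["centre"]).tolist(),round(d["score"],2)) for d in recognise(l,c)][:4])
a=np.hstack([cv2.imread("pics/top0.png"),cv2.imread("pics/side0.png")])
cv2.imwrite("pics/both0.png",cv2.resize(a,(800,300)))
E
```

```text
pics
{'clock': 0.0, 'qpos': [-1.361, 0.351, 1.652, -0.0, 1.139, -0.085], 'joint_vel': [-0.0, 0.002, 0.001, 0.0, 0.0, -0.002], 'tau': [0.002, -50.61, -29.141, 0.0, 0.005, 0.0], 'eef_pos': [0.16, -0.526, 0.248], 'eef_rot': [[0.957, 0.291, -0.0], [0.291, -0.957, 0.001], [0.0, -0.001, -1.0]], 'ft_force': [0.328, 0.425, -0.333], 'ft_torque': [0.002, 0.024, -0.011], 'gripper_force': 0.0, 'finger_gap': 0.086}
side {'fov_y': 52.4315, 'cx': 255.3733, 'cy': 187.6453, 'view': [[-0.4453, -0.8954, -0.0075, 0.1698], [0.3537, -0.1836, 0.9171, -0.2739], [-0.8226, 0.4057, 0.3985, -0.9221], [0.0, 0.0, 0.0, 1.0]]}
yellow_cassette []
blue_cassette [([250.0, 237.0], 0.75), ([179.0, 218.0], 0.75)]
lips [([236.0, 202.0], 0.6)]
loader [([235.0, 202.0], 0.87)]
follower [([238.0, 187.0], 0.38)]
beaker [([143.0, 199.0], 0.57)]
timer [([233.0, 200.0], 0.67)]
tape_roll []
top {'fov_y': 43.1206, 'cx': 251.9917, 'cy': 188.3235, 'view': [[0.0226, -0.9997, -0.009, -0.0886], [0.9964, 0.0218, 0.0818, -0.5425], [-0.0816, -0.0109, 0.9966, -1.4727], [0.0, 0.0, 0.0, 1.0]]}
yellow_cassette [([265.0, 197.0], 0.72)]
blue_cassette [([167.0, 174.0], 0.61), ([208.0, 184.0], 0.58), ([215.0, 245.0], 0.58), ([245.0, 183.0], 0.27)]
lips [([243.0, 184.0], 0.85)]
loader [([246.0, 184.0], 0.8)]
follower [([248.0, 160.0], 0.74)]
beaker [([136.0, 132.0], 0.66)]
timer [([377.0, 222.0], 0.7), ([245.0, 184.0], 0.62)]
tape_roll [([353.0, 196.0], 0.75)]
wrist {'fov_y': 61.616, 'cx': 258.3607, 'cy': 192.1247, 'view': [[0.2909, -0.9567, -0.0003, -0.5498], [0.9048, 0.2752, -0.3249, 0.0424], [0.3109, 0.0942, 0.9457, -0.3811], [0.0, 0.0, 0.0, 1.0]]}
yellow_cassette []
blue_cassette []
lips []
loader []
follower []
beaker []
timer []
tape_roll []
```

View pics/top0.png

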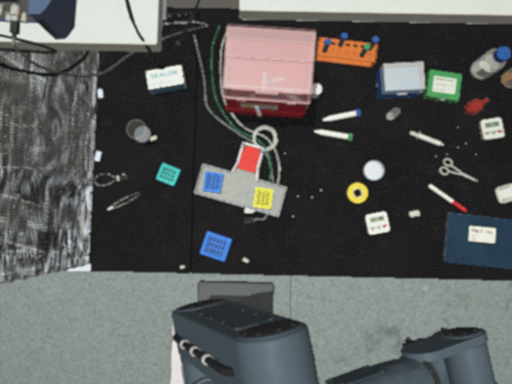

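View pics/side0.png

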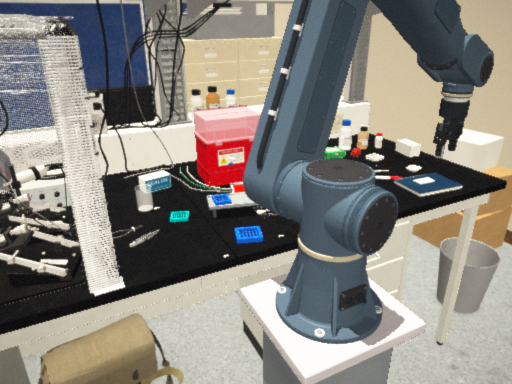

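The top picture shows the grey tray around (240,190), with the blue cassette on the left wing at (213,182), the yellow one on the right wing at (263,197), and the red follower at (249,158). The larger blue look-alike is on the table at (215,245). The side view agrees: tray at about (230,202), look-alike at (250,235).

```bash
cat >h.py <<'E'
from cell import *
import cv2, numpy as np
def cam(c):
    i=camera_info(c); V=np.array(i["view"]); f=192/np.tan(np.radians(i["fov_y"]/2)); return V,f,i["cx"],i["cy"]
def ray(C,p):
    V,f,cx,cy=C; d=np.array([(p[0]-cx)/f,-(p[1]-cy)/f,-1]); R=V[:3,:3]; return -R.T@V[:3,3],R.T@d
def onz(C,p,z):
    o,d=ray(C,p); return o+d*(z-o[2])/d[2]
def proj(C,P):
    V,f,cx,cy=C; P=np.atleast_2d(P); q=P@V[:3,:3].T+V[:3,3]; return np.c_[cx+f*q[:,0]/-q[:,2], cy-f*q[:,1]/-q[:,2]]
def tri(rs):
    A=np.zeros((3,3));b=np.zeros(3);
    for o,d in rs:
        d=d/np.linalg.norm(d);M=np.eye(3)-np.outer(d,d);A+=M;b+=M@o
    return np.linalg.solve(A,b)
E
python3 - <<'E'
from h import *
C=cam("top")
for n,p in dict(yellow=(263,197),blue=(213,182),tl=(203,165),tr=(286,185),br=(279,215),bl=(195,191),foll=(249,158),decoy=(215,245)).items(): print(n,onz(C,p,.05).round(3))
for n,p in dict(beaker=(138,132),tape=(358,192),timer=(377,222),redbox=(270,70)).items(): print(n,onz(C,p,.0).round(3))
w=cam("wrist"); s=observe(); R=s["eef_rot"]; o=-w[0][:3,:3].T@w[0][:3,3]
print("cam in tool",(np.array(R).T@(o-s["eef_pos"])).round(3),"look",(np.array(R).T@-w[0][2,:3]).round(3),o)
E
```

```text
yellow [ 0.517 -0.111  0.05 ]
blue [0.559 0.041 0.05 ]
tl [0.61  0.073 0.05 ]
tr [ 0.554 -0.179  0.05 ]
br [ 0.464 -0.16   0.05 ]
bl [0.53  0.095 0.05 ]
foll [ 0.634 -0.066  0.05 ]
decoy [0.37 0.03 0.05]
beaker [0.717 0.288 0.   ]
tape [ 0.542 -0.406  0.   ]
timer [ 0.45  -0.466  0.   ]
redbox [ 0.925 -0.125  0.   ]
cam in tool [ 0.084 -0.    -0.126] look [-0.325 -0.     0.946] [ 0.24007306 -0.50175514  0.37404521]
```

```bash
python3 -m crank '{"translation":[[0.22,0.255,0],[0.22,0.255,0],[0.22,0.255,0],[0.22,0.255,0],[0.22,0.255,0],[0.22,0.255,0],[0.22,0.255,0],[0.22,0.255,0]],"delta_rot":[[0,0,0.034],[0,0,0.034],[0,0,0.034],[0,0,0.034],[0,0,0.034],[0,0,0.034],[0,0,0.034],[0,0,0.034]]}' 1 20
python3 -m crank '{"translation":[[0.22,0.255,0],[0.22,0.255,0],[0.22,0.255,0],[0.22,0.255,0],[0.22,0.255,0],[0.22,0.255,0],[0.22,0.255,0],[0.22,0.255,0]],"delta_rot":[[0,0,0.034],[0,0,0.034],[0,0,0],[0,0,0],[0,0,0],[0,0,0],[0,0,0],[0,0,0]]}'
python3 -m crank '{"translation":[[0,0,0],[0,0,0]],"delta_rot":[[0,0,0],[0,0,0]]}'
python3 - <<'E'
from h import *
import pickle
s=observe(); print(np.round(s["eef_pos"],4),np.round(s["eef_rot"],3).tolist(),np.round(s["qpos"],2))
C=cam("wrist"); im=read_camera("wrist"); pickle.dump(C,open("c1.pkl","wb")); cv2.imwrite("pics/w1.png",im)
for l in("yellow_cassette","blue_cassette","lips","follower"):
    print(l,[(np.round(d["centre"],1).tolist(),round(d["score"],2),onz(C,d["centre"],.05).round(3).tolist()) for d in recognise(l,"wrist")][:3])
E
```

```text
clock: 2.02
eef_pos: [0.372, -0.2798, 0.2486]
eef_rot: [[0.404, 0.915, 0.0], [0.915, -0.404, -0.0], [-0.0, 0.001, -1.0]]
ft_force: [0.4, -0.6, 0.6]
finger_gap: 0.0
gripper_force: 0.0
clock: 2.68
eef_pos: [0.5833, -0.0347, 0.2484]
eef_rot: [[0.206, 0.979, 0.0], [0.979, -0.206, -0.0], [-0.0, 0.0, -1.0]]
ft_force: [0.4, -1.7, -1.0]
finger_gap: -0.0001
gripper_force: 0.0
clock: 2.85
eef_pos: [0.5828, -0.0352, 0.2478]
eef_rot: [[0.204, 0.979, -0.001], [0.979, -0.204, 0.0], [-0.0, -0.001, -1.0]]
ft_force: [-0.6, -0.7, -0.2]
finger_gap: -0.0003
gripper_force: 0.0
[ 0.5828 -0.0352  0.2478] [[0.204, 0.979, -0.001], [0.979, -0.204, 0.0], [-0.0, -0.001, -1.0]] [-0.14  0.41  1.56 -0.    1.17  0.07]
yellow_cassette [([208.2, 240.9], 0.61, [0.51, -0.107, 0.05])]
blue_cassette [([219.1, 95.4], 0.91, [0.56, 0.042, 0.05]), ([59.4, 138.3], 0.77, [0.393, 0.035, 0.05]), ([240.4, 168.5], 0.52, [0.564, -0.033, 0.05])]
lips [([240.9, 170.6], 0.76, [0.564, -0.035, 0.05])]
follower [([310.3, 183.6], 0.95, [0.633, -0.064, 0.05])]
```

View pics/w1.png

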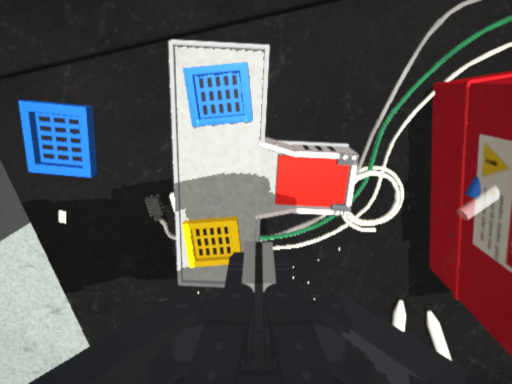

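The wrist view shows blue at (219,95), yellow at (213,241), the red follower at (313,180) with the dark lips at its right end, and the closed fingertips near (257,240). The larger blue look-alike is at (58,138). Next I'll take a second view for triangulation.

```bash
python3 -m crank '{"translation":[[-0.06,-0.3,0],[-0.06,-0.3,0],[0,0,0],[0,0,0]],"delta_rot":[[0,0,0],[0,0,0],[0,0,0],[0,0,0]]}'
cat >>h.py <<'E'
R_={"yellow":((20,90,60),(33,255,255)),"blue":((100,120,60),(118,255,255)),"red":((174,150,90),(180,255,255))}
def quads(im,col,amin=600):
    h=cv2.cvtColor(im,cv2.COLOR_BGR2HSV); m=cv2.inRange(h,*R_[col])
    if col=="red": m|=cv2.inRange(h,(0,150,90),(6,255,255))
    m=cv2.morphologyEx(m,cv2.MORPH_CLOSE,np.ones((7,7)))
    out=[]
    for c in cv2.findContours(m,cv2.RETR_EXTERNAL,cv2.CHAIN_APPROX_NONE)[0]:
        a=cv2.contourArea(c)
        if a<amin: continue
        hull=cv2.convexHull(c); q=None
        for e in np.linspace(.01,.12,40):
            q=cv2.approxPolyDP(hull,e*cv2.arcLength(hull,True),True)
            if len(q)<=4: break
        out.append((a,cv2.moments(hull),q[:,0]))
    return [(a,np.array([M["m10"]/M["m00"],M["m01"]/M["m00"]]),q) for a,M,q in sorted(out,key=lambda t:-t[0])]
E
python3 - <<'E'
from h import *
import pickle
C=cam("wrist"); im=read_camera("wrist"); pickle.dump(C,open("c2.pkl","wb")); cv2.imwrite("pics/w2.png",im)
for k in("1","2"):
    C=pickle.load(open(f"c{k}.pkl","rb")); im=cv2.imread(f"pics/w{k}.png")
    for col in R_:
        for a,c,q in quads(im,col)[:3]: print(k,col,a,c.round(1),q.tolist(),onz(C,c,.05).round(3))
cv2.imwrite("pics/w2big.png",cv2.resize(im[0:300,130:400],None,fx=2,fy=2,interpolation=cv2.INTER_CUBIC))
E
```

```text
clock: 3.43
eef_pos: [0.5671, -0.1107, 0.2485]
eef_rot: [[0.21, 0.978, 0.0], [0.978, -0.21, -0.0], [0.0, 0.0, -1.0]]
ft_force: [-0.2, 0.7, -0.5]
finger_gap: 0.0005
gripper_force: 0.0
1 yellow 2430.0 [211.6 240.8] [[236, 216], [241, 252], [189, 267], [183, 222]] [ 0.514 -0.108  0.05 ]
1 blue 5231.0 [ 58.2 138.1] [[17, 101], [92, 106], [97, 173], [28, 172]] [0.392 0.035 0.05 ]
1 blue 3562.5 [218.4  94.1] [[246, 63], [252, 119], [193, 126], [183, 69]] [0.56  0.044 0.05 ]
1 red 13906.5 [473.8 196.9] [[505, 71], [511, 355], [430, 267], [433, 84]] [ 0.801 -0.114  0.05 ]
1 red 3120.0 [310.7 181.1] [[348, 166], [343, 203], [276, 203], [279, 155]] [ 0.633 -0.061  0.05 ]
2 yellow 2995.0 [208.8 175.6] [[234, 148], [240, 199], [185, 204], [176, 154]] [ 0.515 -0.109  0.05 ]
2 blue 6397.0 [42.6 65.6] [[0, 21], [79, 31], [84, 109], [11, 104]] [0.39  0.028 0.05 ]
2 blue 2489.5 [214.5  18.9] [[247, 0], [249, 34], [186, 40], [179, 0]] [0.557 0.032 0.05 ]
2 blue 672.0 [501.5 364.8] [[511, 346], [511, 383], [493, 383], [491, 350]] [ 0.822 -0.437  0.05 ]
2 red 13339.5 [477.8 121.5] [[445, 0], [511, 0], [511, 262], [440, 211]] [ 0.789 -0.111  0.05 ]
2 red 3987.0 [314.2 107. ] [[279, 79], [354, 87], [349, 131], [276, 133]] [ 0.633 -0.063  0.05 ]
```

View pics/w2big.png

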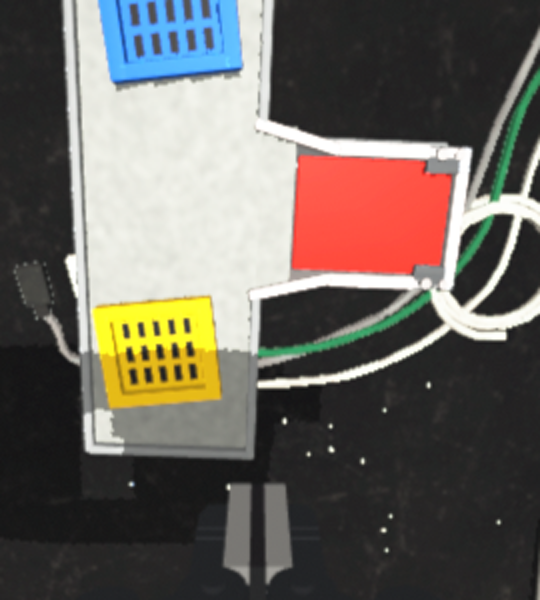

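The enlarged second view shows the magazine mouth's left edge at crop x≈293 (y 154–270). The lips' inner front corners are at (427,173) and (414,265). Yellow sits at (158,352) in the crop and the fingertips at (258,490).

```bash
python3 - <<'E'
from h import *
import pickle
C1=pickle.load(open("c1.pkl","rb"));C2=pickle.load(open("c2.pkl","rb"))
g=[cv2.cvtColor(cv2.imread(f"pics/w{k}.png"),cv2.COLOR_BGR2GRAY) for k in(1,2)]
b=lambda u,v:(130+u/2,v/2)
for n,p,q in(("y1",(183,222),(176,154)),("y2",(189,267),(185,204)),("y3",(236,216),(234,148)),("b1",(252,119),(249,34)),("b2",(193,126),(186,40))):
    print(n,tri([ray(C1,p),ray(C2,q)]).round(4))
crit=(3,30,.01)
P={"lipL":(b(427,173),.047),"lipR":(b(414,265),.047),"mouthL":(b(296,154),.041),"mouthR":(b(291,270),.041),"rimRearR":(b(250,458),.049),"rimFrontR":(b(87,453),.049)}
W={}
for n,(p,z) in P.items():
    w=onz(C2,p,z); W[n]=w; p1=proj(C1,w)
    s1=cv2.cornerSubPix(g[0],p1.astype(np.float32).reshape(1,1,2),(4,4),(-1,-1),crit)[0,0]
    s2=cv2.cornerSubPix(g[1],np.float32(p).reshape(1,1,2),(3,3),(-1,-1),crit)[0,0]
    print(n,w.round(4),"v1 pred",p1[0].round(1),s1.round(1),"v2",np.round(p,1),s2.round(1),"tri",tri([ray(C1,s1),ray(C2,s2)]).round(4))
v=W["lipL"]-W["lipR"]; yaw=np.arctan2(-v[0],v[1]); print("lip sep",np.linalg.norm(v),"yaw",np.degrees(yaw))
for p,q in((b(78,0),b(90,450)),(b(68,0),b(86,452)),):
    d=onz(C2,p,.049)-onz(C2,q,.049); print("rim yaw",np.degrees(np.arctan2(-d[0],d[1])))
d=onz(C2,b(335,155),.047)-onz(C2,b(465,160),.047); print("wall yaw",np.degrees(np.arctan2(-d[1],-d[0])))
m=(W["lipL"]+W["lipR"])/2; mm=(W["mouthL"]+W["mouthR"])/2; d=m-mm; print("mouth->lip",np.linalg.norm(d[:2]),np.degrees(np.arctan2(d[1],d[0])))
E
python3 - <<'E'
import cv2
im=cv2.imread("pics/w1.png"); cv2.imwrite("pics/w1mag.png",cv2.resize(im[130:230,240:370],None,fx=5,fy=5,interpolation=cv2.INTER_CUBIC))
E
```

```text
y1 [ 0.4873 -0.0801  0.0467]
y2 [ 0.482  -0.1329  0.0538]
y3 [ 0.5461 -0.0877  0.0402]
b1 [0.5857 0.0138 0.045 ]
b2 [0.5285 0.0198 0.0543]
lipL [ 0.6643 -0.0503  0.047 ] v1 pred [338. 165.] [338. 165.] v2 [343.5  86.5] [341.4  87.3] tri [ 0.6638 -0.0509  0.044 ]
lipR [ 0.6523 -0.0929  0.047 ] v1 pred [331.9 204.5] [331.9 204.5] v2 [337.  132.5] [337.5 132.4] tri [ 0.6524 -0.0927  0.0476]
mouthL [ 0.6044 -0.0285  0.041 ] v1 pred [277.3 155.1] [277.8 153. ] v2 [278.  77.] [278.  77.] tri [ 0.6052 -0.0286  0.0311]
mouthR [ 0.5911 -0.0833  0.041 ] v1 pred [274.7 205.1] [274.7 203.4] v2 [275.5 135. ] [274.5 132.2] tri [ 0.5912 -0.0799  0.0445]
rimRearR [ 0.5486 -0.1794  0.049 ] v1 pred [255.  288.3] [255.  288.3] v2 [255. 229.] [256.3 229.1] tri [ 0.5493 -0.1799  0.0485]
rimFrontR [ 0.4609 -0.1575  0.049 ] v1 pred [178.7 285.6] [177.6 284.6] v2 [173.5 226.5] [172.2 225.1] tri [ 0.4604 -0.1552  0.05  ]
lip sep 0.0442550389910875 yaw -15.701560167162954
rim yaw -15.518905593516319
rim yaw -14.95036532524658
wall yaw -14.175810049007298
mouth->lip 0.06249192829337192 -14.516464745566301
```

View pics/w1mag.png

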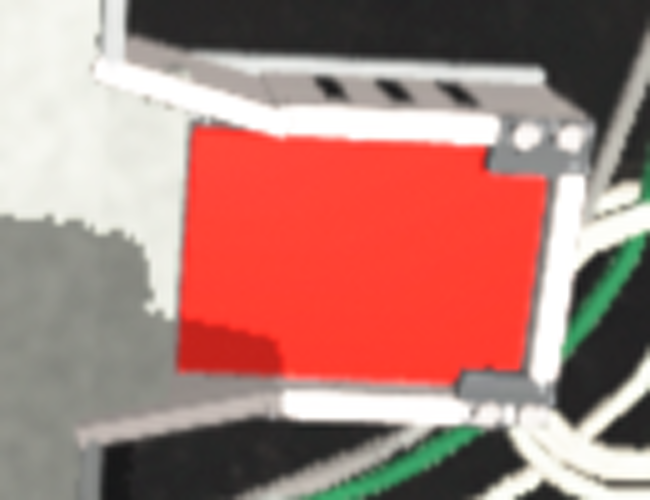

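The magazine crop shows the red follower, with the lips' inner front corners at about (488,168) and (462,373) in the crop. The triangulated heights agree with the text, with the lips at about 47 mm. Loader yaw comes out at about -15° with its origin near (0.5975,-0.0555). Now I'll move over the yellow well.

```bash
python3 -m crank '{"translation":[[-0.217,0.008,0],[-0.217,0.008,0],[0,0,-0.28],[0,0,-0.28],[0,0,-0.28],[0,0,-0.28],[0,0,-0.28],[0,0,0]],"delta_rot":[[0,0,-0.008],[0,0,-0.008],[0,0,0],[0,0,0],[0,0,0],[0,0,0],[0,0,0],[0,0,0]]}' 1 20
python3 - <<'E'
from h import *
import pickle
s=observe(); print(np.round(s["eef_pos"],4),s["ft_force"])
C=cam("wrist"); im=read_camera("wrist"); pickle.dump(C,open("c3.pkl","wb")); cv2.imwrite("pics/w3.png",im)
for a,c,q in quads(im,"yellow")[:2]: print(a,c,q.tolist(),[onz(C,p,.055).round(4).tolist() for p in q])
print("tip",proj(C,np.array(s["eef_pos"])-[0,0,.017]))
E
```

```text
clock: 4.15
eef_pos: [0.5127, -0.1052, 0.0753]
eef_rot: [[0.255, 0.967, -0.008], [0.967, -0.255, 0.003], [0.0, -0.009, -1.0]]
ft_force: [-0.6, 0.2, -1.9]
finger_gap: -0.0003
gripper_force: 0.0
[ 0.5127 -0.1052  0.0753] [-0.55359376  0.1766581  -1.91839398]
7514.5 [265.20104431 250.57120005] [[315, 199], [324, 294], [214, 296], [202, 212]] [[0.5468, -0.0827, 0.055], [0.5407, -0.1372, 0.055], [0.483, -0.1238, 0.055], [0.4919, -0.0755, 0.055]]
tip [[258.47621024 257.73930681]]
```

View pics/w3.png

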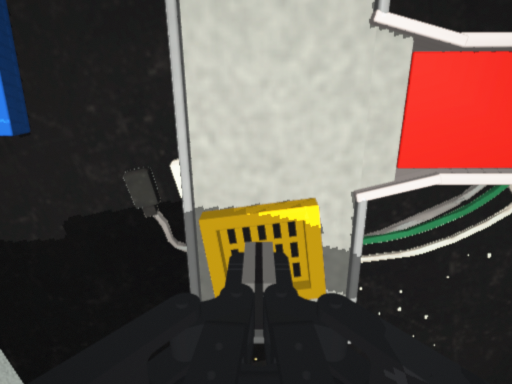

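The tips are at (258,257), inside the yellow well, and the cassette's rear edge runs (202,212)–(315,199). Descending in small steps to feel the floor.

```bash
python3 -m crank '{"translation":[[0.015,0,-0.03],[0,0,-0.03],[0,0,0],[0,0,0]],"delta_rot":[[0,0,0],[0,0,0],[0,0,0],[0,0,0]]}'
python3 -m crank '{"translation":[[0,0,-0.012],[0,0,-0.012],[0,0,0]],"delta_rot":[[0,0,0],[0,0,0],[0,0,0]]}'
```

```text
clock: 4.53
eef_pos: [0.5182, -0.1068, 0.0743]
eef_rot: [[0.255, 0.967, 0.002], [0.967, -0.255, -0.001], [-0.0, 0.002, -1.0]]
ft_force: [1.0, 0.1, 0.0]
finger_gap: -0.0002
gripper_force: 0.0
clock: 4.78
eef_pos: [0.5175, -0.1067, 0.0703]
eef_rot: [[0.255, 0.967, 0.0], [0.967, -0.255, -0.0], [0.0, 0.0, -1.0]]
ft_force: [-1.0, -0.5, -0.3]
finger_gap: -0.0
gripper_force: 0.0
```

```bash
python3 -m crank '{"translation":[[0,0,-0.017],[0,0,-0.017],[0,0,0]],"delta_rot":[[0,0,0],[0,0,0],[0,0,0]]}'
python3 -m crank '{"translation":[[0,0,-0.01],[0,0,0]],"delta_rot":[[0,0,0],[0,0,0]]}'
python3 -m crank '{"translation":[[0,0,-0.008],[0,0,0]],"delta_rot":[[0,0,0],[0,0,0]]}'
```

```text
clock: 5.03
eef_pos: [0.5173, -0.1067, 0.0657]
eef_rot: [[0.255, 0.967, -0.001], [0.967, -0.255, 0.0], [0.0, -0.001, -1.0]]
ft_force: [-0.9, -0.3, 0.2]
finger_gap: 0.0
gripper_force: 0.0
clock: 5.2
eef_pos: [0.5174, -0.1067, 0.0647]
eef_rot: [[0.255, 0.967, -0.0], [0.967, -0.255, 0.0], [0.0, -0.0, -1.0]]
ft_force: [-0.9, -0.7, 0.2]
finger_gap: 0.0
gripper_force: 0.0
clock: 5.37
eef_pos: [0.5177, -0.1068, 0.0641]
eef_rot: [[0.255, 0.967, 0.0], [0.967, -0.255, -0.0], [0.0, 0.0, -1.0]]
ft_force: [-0.9, -0.2, 0.3]
finger_gap: 0.0002
gripper_force: 0.4
```

```bash
python3 -m crank '{"translation":[[0,0,0.012],[0.034,0.127,0],[0.034,0.127,0],[0.034,0.127,0],[0.034,0.127,0],[0.034,0.127,0],[0,0,0],[0,0,0]],"delta_rot":[[0,0,0],[0,0,0],[0,0,0],[0,0,0],[0,0,0],[0,0,0],[0,0,0],[0,0,0]]}'
cat >>h.py <<'E'
O=np.array([.5975,-.0555,0]); RL=np.array([[.9659,-.2588,0],[.2588,.9659,0],[0,0,1]]).T  # world->loader rows below
def toL(p): d=np.array(p)-O; x=np.array([.9659,-.2588,0]); y=np.array([.2588,.9659,0]); return np.array([d@x,d@y,d[2]])
def look(col,name,z=.055):
    s=observe(); C=cam("wrist"); im=read_camera("wrist"); cv2.imwrite(f"pics/{name}.png",im)
    print("tcp L mm",(toL(s["eef_pos"])*1e3).round(1),"F",np.round(s["ft_force"],1))
    for a,c,q in quads(im,col)[:2]: print(col,a,c.round(0),q.tolist(),[(toL(onz(C,p,z))*1e3).round(0)[:2].tolist() for p in q])
E
python3 -c "
from h import *
look('yellow','w4')"
```

```text
clock: 6.03
eef_pos: [0.5379, -0.0302, 0.0654]
eef_rot: [[0.254, 0.967, -0.0], [0.967, -0.254, -0.0], [-0.0, -0.0, -1.0]]
ft_force: [0.6, -0.4, -0.2]
finger_gap: -0.0
gripper_force: 0.0
tcp L mm [-64.1   9.   65.4] F [ 0.6 -0.4 -0.2]
yellow 8453.5 [249. 251.] [[310, 205], [308, 300], [190, 293], [188, 204]] [[-41.0, 40.0], [-39.0, -11.0], [-98.0, -7.0], [-96.0, 40.0]]
```

Yellow is square to the loader but coasted to y≈+13. I'll nudge it back slowly.

```bash
python3 -m crank '{"translation":[[-0.008,-0.029,0],[-0.008,-0.029,0],[-0.008,-0.029,0],[-0.008,-0.029,0],[-0.008,-0.029,0],[0,0,0],[0.018,0.066,0],[0,0,0]],"delta_rot":[[0,0,0],[0,0,0],[0,0,0],[0,0,0],[0,0,0],[0,0,0],[0,0,0],[0,0,0]]}'
python3 -c "
from h import *
look('yellow','w5')"
```

```text
clock: 6.75
eef_pos: [0.5356, -0.0391, 0.0655]
eef_rot: [[0.255, 0.967, 0.0], [0.967, -0.255, 0.0], [0.0, 0.0, -1.0]]
ft_force: [-0.3, 0.1, -0.3]
finger_gap: 0.0001
gripper_force: 0.0
tcp L mm [-64.   -0.2  65.5] F [-0.3  0.1 -0.3]
yellow 7722.5 [249. 253.] [[309, 208], [308, 299], [190, 293], [189, 208]] [[-41.0, 29.0], [-39.0, -20.0], [-98.0, -17.0], [-96.0, 29.0]]
```

```bash
python3 -m crank '{"translation":[[0.0483,-0.013,0],[0.0483,-0.013,0],[0.0483,-0.013,0],[0.0483,-0.013,0],[0.0483,-0.013,0],[0.0483,-0.013,0],[0.0483,-0.013,0],[0.0483,-0.013,0]],"delta_rot":[[0,0,0],[0,0,0],[0,0,0],[0,0,0],[0,0,0],[0,0,0],[0,0,0],[0,0,0]]}'
python3 -m crank '{"translation":[[0.0483,-0.013,0],[0.0483,-0.013,0],[0.0483,-0.013,0],[0.0483,-0.013,0],[0.0483,-0.013,0],[0.0483,-0.013,0],[0.0322,-0.009,0],[0,0,0]],"delta_rot":[[0,0,0],[0,0,0],[0,0,0],[0,0,0],[0,0,0],[0,0,0],[0,0,0],[0,0,0]]}'
python3 -c "
from h import *
look('yellow','w6')"
```

```text
clock: 7.47
eef_pos: [0.5823, -0.0527, 0.0654]
eef_rot: [[0.255, 0.967, -0.0], [0.967, -0.255, 0.0], [0.0, -0.0, -1.0]]
ft_force: [-0.4, 0.6, 0.0]
finger_gap: 0.0001
gripper_force: 0.1
clock: 8.13
eef_pos: [0.6211, -0.0632, 0.0654]
eef_rot: [[0.255, 0.967, 0.001], [0.967, -0.255, -0.0], [0.0, 0.001, -1.0]]
ft_force: [-0.5, -0.3, -0.1]
finger_gap: -0.0004
gripper_force: 0.0
tcp L mm [24.8 -1.3 65.4] F [-0.5 -0.3 -0.1]
yellow 8606.5 [224. 245.] [[288, 201], [290, 266], [171, 297], [167, 203]] [[38.0, 32.0], [40.0, -2.0], [-19.0, -20.0], [-17.0, 31.0]]
```

View pics/w6.png

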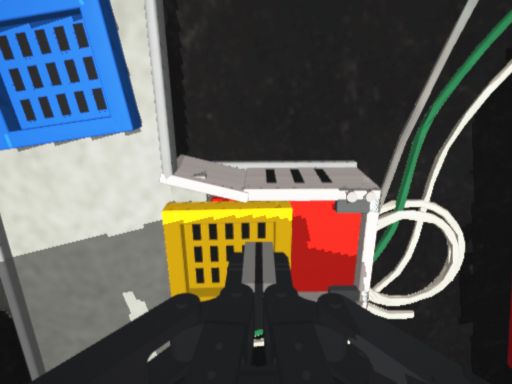

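Yellow is in the mouth, its rear edge at columns 167–290 and square to the chamber, with the front gap visible. Pushing on toward the lips.

```bash
python3 -m crank '{"translation":[[0.0322,-0.0086,0],[0.0322,-0.0086,0],[0.0322,-0.0086,0],[0.0322,-0.0086,0],[0.0322,-0.0086,0],[0,0,0]],"delta_rot":[[0,0,0],[0,0,0],[0,0,0],[0,0,0],[0,0,0],[0,0,0]]}'
python3 -m crank '{"translation":[[0.008,-0.002,0],[0.008,-0.002,0],[0.008,-0.002,0],[0,0,0]],"delta_rot":[[0,0,0],[0,0,0],[0,0,0],[0,0,0]]}'
python3 -c "
from h import *
look('yellow','w7')"
```

```text
clock: 8.68
eef_pos: [0.6404, -0.0684, 0.0655]
eef_rot: [[0.255, 0.967, 0.001], [0.967, -0.255, -0.0], [0.0, 0.001, -1.0]]
ft_force: [-0.5, 0.0, -0.0]
finger_gap: -0.0002
gripper_force: 0.0
clock: 9.02
eef_pos: [0.6426, -0.0688, 0.0654]
eef_rot: [[0.255, 0.967, 0.0], [0.967, -0.255, 0.0], [0.0, 0.0, -1.0]]
ft_force: [0.3, -0.3, 0.2]
finger_gap: -0.0003
gripper_force: 0.0
tcp L mm [47.  -1.2 65.4] F [ 0.3 -0.3  0.2]
yellow 8628.5 [221. 244.] [[288, 203], [287, 256], [170, 297], [166, 202]] [[60.0, 31.0], [61.0, 4.0], [3.0, -20.0], [5.0, 31.0]]
```

```bash
python3 -m crank '{"translation":[[0.008,-0.002,0],[0,0,0]],"delta_rot":[[0,0,0],[0,0,0]]}'
python3 -m crank '{"translation":[[0.008,-0.002,0],[0,0,0]],"delta_rot":[[0,0,0],[0,0,0]]}'
python3 -m crank '{"translation":[[0,0,-0.03],[0,0,-0.03],[0,0,0]],"delta_rot":[[0,0,0],[0,0,0],[0,0,0]]}'
python3 -c "
from h import *
look('yellow','w8',.05)"
```

```text
clock: 9.23
eef_pos: [0.6433, -0.069, 0.0653]
eef_rot: [[0.255, 0.967, -0.0], [0.967, -0.255, 0.0], [-0.0, -0.001, -1.0]]
ft_force: [0.0, -0.6, 1.2]
finger_gap: 0.0001
gripper_force: 0.2
clock: 9.4
eef_pos: [0.6437, -0.0691, 0.0652]
eef_rot: [[0.255, 0.967, -0.002], [0.967, -0.255, 0.0], [-0.0, -0.002, -1.0]]
ft_force: [-4.7, 1.4, 1.9]
finger_gap: 0.0
gripper_force: 2.5
clock: 9.65
eef_pos: [0.6436, -0.069, 0.0577]
eef_rot: [[0.255, 0.967, -0.002], [0.967, -0.255, 0.001], [-0.0, -0.002, -1.0]]
ft_force: [-5.1, 1.6, 3.3]
finger_gap: -0.0
gripper_force: 4.2
tcp L mm [48.  -1.2 57.7] F [-5.1  1.6  3.3]
yellow 8065.5 [219. 246.] [[158, 212], [289, 207], [288, 255], [169, 298]] [[3.0, 27.0], [62.0, 30.0], [62.0, 6.0], [4.0, -19.0]]
```

```bash
python3 -m crank '{"translation":[[-0.007,0.002,-0.015],[0,0,-0.02],[0,0,-0.02],[0,0,-0.015],[0,0,0]],"delta_rot":[[0,0,0],[0,0,0],[0,0,0],[0,0,0],[0,0,0]]}'
python3 -c "
from h import *
look('yellow','w9',.043)
cv2.imwrite('pics/w9b.png',cv2.resize(cv2.imread('pics/w9.png')[150:350,130:400],None,fx=2.8,fy=2.8))"
```

```text
clock: 10.12
eef_pos: [0.6442, -0.0691, 0.0503]
eef_rot: [[0.255, 0.967, 0.001], [0.967, -0.255, -0.0], [0.0, 0.001, -1.0]]
ft_force: [-0.4, 0.6, 5.6]
finger_gap: -0.0002
gripper_force: 3.3
tcp L mm [48.6 -1.1 50.3] F [-0.4  0.6  5.6]
yellow 7293.5 [219. 249.] [[159, 210], [289, 213], [288, 256], [169, 298]] [[4.0, 29.0], [62.0, 27.0], [63.0, 6.0], [5.0, -18.0]]
```

View pics/w9b.png

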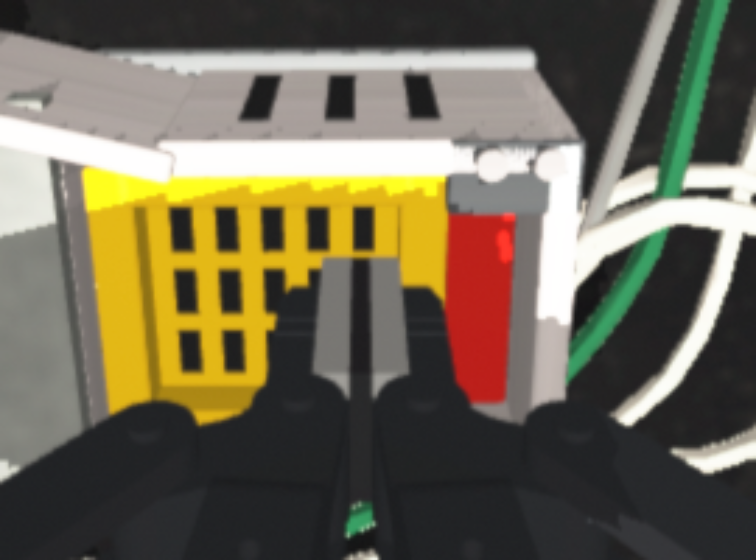

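The cassette is pressed level below the wall top, its front edge at the lip faces (crop column 447). I'll press 1 mm more and then slide it under the lips.

```bash
python3 -m crank '{"translation":[[0,0,-0.009],[0.016,-0.0043,0],[0.016,-0.0043,0],[0.016,-0.0043,0],[0,0,0]],"delta_rot":[[0,0,0],[0,0,0],[0,0,0],[0,0,0],[0,0,0]]}'
python3 -c "
from h import *
look('yellow','w10',.042)"
```

```text
clock: 10.58
eef_pos: [0.6504, -0.0708, 0.0497]
eef_rot: [[0.255, 0.967, 0.002], [0.967, -0.255, -0.0], [0.0, 0.002, -1.0]]
ft_force: [0.4, -0.1, 6.0]
finger_gap: 0.0002
gripper_force: 3.1
tcp L mm [55.1 -1.1 49.7] F [ 0.4 -0.1  6. ]
yellow 6928.0 [219. 251.] [[289, 227], [287, 257], [169, 298], [160, 213]] [[69.0, 20.0], [69.0, 5.0], [11.0, -18.0], [11.0, 27.0]]
```

```bash
python3 -m crank '{"translation":[[0.016,-0.0043,0],[0.016,-0.0043,0],[0.016,-0.0043,0],[0,0,0]],"delta_rot":[[0,0,0],[0,0,0],[0,0,0],[0,0,0]]}'
python3 -m crank '{"translation":[[0.008,-0.002,0],[0.008,-0.002,0],[0,0,0]],"delta_rot":[[0,0,0],[0,0,0],[0,0,0]]}'
python3 -c "
from h import *
look('yellow','w11',.042)"
```

```text
clock: 10.97
eef_pos: [0.6562, -0.0724, 0.0497]
eef_rot: [[0.255, 0.967, 0.002], [0.967, -0.255, -0.0], [0.0, 0.002, -1.0]]
ft_force: [-0.2, 0.2, 5.8]
finger_gap: -0.0002
gripper_force: 3.1
clock: 11.22
eef_pos: [0.6579, -0.0728, 0.0497]
eef_rot: [[0.255, 0.967, 0.002], [0.967, -0.255, -0.0], [0.0, 0.002, -1.0]]
ft_force: [-1.2, -0.1, 6.4]
finger_gap: -0.0
gripper_force: 3.6
tcp L mm [62.8 -1.1 49.7] F [-1.2 -0.1  6.4]
yellow 6732.0 [219. 252.] [[289, 226], [288, 259], [169, 298], [160, 214]] [[77.0, 21.0], [77.0, 4.0], [19.0, -18.0], [19.0, 27.0]]
```

Nearly at the back wall, so I'll push until firm contact.

```bash
python3 -m crank '{"translation":[[0.008,-0.002,0],[0,0,0]],"delta_rot":[[0,0,0],[0,0,0]]}'
python3 -m crank '{"translation":[[0.008,-0.002,0],[0,0,0]],"delta_rot":[[0,0,0],[0,0,0]]}'
```

```text
clock: 11.43
eef_pos: [0.658, -0.0728, 0.0493]
eef_rot: [[0.255, 0.967, -0.0], [0.967, -0.255, 0.0], [0.0, -0.0, -1.0]]
ft_force: [-4.3, 2.0, 6.6]
finger_gap: -0.0003
gripper_force: 5.0
clock: 11.6
eef_pos: [0.6581, -0.0729, 0.049]
eef_rot: [[0.255, 0.967, -0.003], [0.967, -0.255, 0.001], [-0.0, -0.003, -1.0]]
ft_force: [-8.3, 3.0, 7.5]
finger_gap: -0.0004
gripper_force: 7.2
```

```bash
python3 -m crank '{"translation":[[0,0,0.015],[0,0,0.02],[-0.014,0.004,0.01],[0,0,0.05],[0,0,0.25],[0,0,0.25],[0,0,0],[0,0,0]],"delta_rot":[[0,0,0],[0,0,0],[0,0,0],[0,0,0],[0,0,0],[0,0,0],[0,0,0],[0,0,0]]}'
python3 -c "
from h import *
look('yellow','w12',.042)
look('blue','w12',.055)
cv2.imwrite('pics/w12b.png',cv2.resize(cv2.imread('pics/w12.png'),(700,525)))"
```

```text
clock: 12.27
eef_pos: [0.6585, -0.0729, 0.1225]
eef_rot: [[0.255, 0.967, 0.004], [0.967, -0.255, -0.001], [0.0, 0.005, -1.0]]
ft_force: [0.0, -0.0, -0.4]
finger_gap: 0.0001
gripper_force: 0.0
tcp L mm [ 63.4  -1.  122.5] F [ 0.  -0.  -0.4]
yellow 5947.5 [233. 206.] [[278, 179], [277, 237], [194, 242], [190, 170]] [[77.0, 22.0], [77.0, -22.0], [18.0, -26.0], [19.0, 28.0]]
yellow 979.0 [501. 164.] [[493, 133], [511, 146], [511, 187], [491, 189]] [[214.0, 53.0], [227.0, 44.0], [234.0, 16.0], [221.0, 15.0]]
tcp L mm [ 62.5  -1.1 120.8] F [-0.  -0.6 -0.5]
blue 10053.0 [48. 74.] [[82, 19], [109, 114], [5, 130], [0, 26]] [[-31.0, 114.0], [-24.0, 65.0], [-87.0, 55.0], [-76.0, 110.0]]
blue 609.0 [482. 213.] [[484, 191], [493, 212], [489, 230], [467, 221]] [[204.0, 18.0], [214.0, 4.0], [214.0, -9.0], [198.0, -2.0]]
```

View pics/w12b.png

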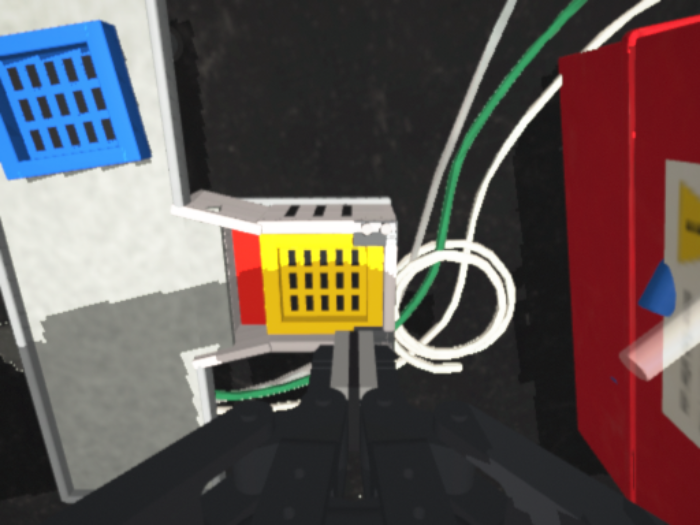

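Yellow is home, spanning x 18–77 with the red gap in front of it and the lips over its far corners. Blue is still on the left wing. Moving to blue.

```bash
python3 -m crank '{"translation":[[-0.2,0.241,0],[-0.2,0.241,0],[-0.2,0.241,0],[-0.2,0.241,0],[0,0,-0.19],[0,0,-0.19],[0,0,0],[0,0,0]],"delta_rot":[[0,0,0],[0,0,0],[0,0,0],[0,0,0],[0,0,0],[0,0,0],[0,0,0],[0,0,0]]}'
python3 -c "
from h import *
look('blue','w13',.055)"
```

```text
clock: 13.03
eef_pos: [0.5605, 0.043, 0.0734]
eef_rot: [[0.255, 0.967, -0.003], [0.967, -0.255, 0.0], [-0.001, -0.003, -1.0]]
ft_force: [0.1, -0.2, 0.5]
finger_gap: 0.0004
gripper_force: 0.0
tcp L mm [-61.3  85.6  73.4] F [ 0.1 -0.2  0.5]
blue 7843.0 [258. 248.] [[307, 193], [320, 292], [209, 299], [193, 210]] [[-38.0, 120.0], [-29.0, 64.0], [-88.0, 59.0], [-93.0, 111.0]]
blue 5814.0 [ 27. 299.] [[0, 241], [45, 244], [50, 351], [0, 349]] [[-191.0, 93.0], [-168.0, 92.0], [-180.0, 23.0], [-208.0, 25.0]]
```

```bash
python3 -m crank '{"translation":[[0,0,-0.034],[0,0,-0.034],[0,0,0],[-0.0173,-0.0644,0],[-0.0173,-0.0644,0],[-0.0173,-0.0644,0],[-0.0173,-0.0644,0],[-0.0173,-0.0644,0]],"delta_rot":[[0,0,0],[0,0,0],[0,0,0],[0,0,0],[0,0,0],[0,0,0],[0,0,0],[0,0,0]]}'
python3 -m crank '{"translation":[[-0.0173,-0.0644,0],[-0.0173,-0.0644,0],[-0.0173,-0.0644,0],[-0.013,-0.048,0],[-0.01,-0.038,0],[-0.008,-0.029,0],[-0.006,-0.022,0],[-0.004,-0.016,0]],"delta_rot":[[0,0,0],[0,0,0],[0,0,0],[0,0,0],[0,0,0],[0,0,0],[0,0,0],[0,0,0]]}'
python3 -c "
from h import *
look('blue','w14',.055)"
```

```text
clock: 13.75
eef_pos: [0.5507, 0.0033, 0.0665]
eef_rot: [[0.256, 0.967, 0.0], [0.967, -0.256, -0.0], [0.0, 0.0, -1.0]]
ft_force: [0.4, 0.3, -0.7]
finger_gap: -0.0003
gripper_force: 0.0
clock: 14.42
eef_pos: [0.5397, -0.0373, 0.0663]
eef_rot: [[0.255, 0.967, -0.0], [0.967, -0.255, 0.0], [0.0, -0.0, -1.0]]
ft_force: [-0.1, -0.6, -0.2]
finger_gap: 0.0004
gripper_force: 0.0
tcp L mm [-60.5   2.6  66.3] F [-0.1 -0.6 -0.2]
blue 10024.0 [262. 239.] [[324, 189], [320, 293], [203, 293], [201, 187]] [[-31.0, 41.0], [-29.0, -14.0], [-88.0, -14.0], [-86.0, 42.0]]
blue 2363.0 [ 11. 203.] [[0, 122], [30, 241], [12, 256], [0, 255]] [[-169.0, 70.0], [-169.0, 14.0], [-180.0, 6.0], [-185.0, 7.0]]
```

```bash
python3 -m crank '{"translation":[[-0.009,-0.033,0],[-0.0065,-0.024,0],[-0.0065,-0.024,0],[-0.004,-0.016,0],[0,0,0],[0.0194,0.072,-0.006],[0,0,0]],"delta_rot":[[0,0,0],[0,0,0],[0,0,0],[0,0,0],[0,0,0],[0,0,0],[0,0,0]]}'
python3 -c "
from h import *
look('blue','w15',.055)"
```

```text
clock: 15.05
eef_pos: [0.5392, -0.039, 0.0656]
eef_rot: [[0.255, 0.967, 0.0], [0.967, -0.255, 0.0], [0.0, 0.0, -1.0]]
ft_force: [-0.4, 0.5, -0.7]
finger_gap: 0.0
gripper_force: 0.0
tcp L mm [-60.5   0.8  65.6] F [-0.4  0.5 -0.7]
blue 7273.0 [262. 254.] [[322, 209], [316, 301], [203, 300], [203, 208]] [[-32.0, 30.0], [-31.0, -20.0], [-88.0, -20.0], [-86.0, 30.0]]
blue 2171.5 [ 10. 202.] [[0, 119], [28, 237], [11, 254], [0, 253]] [[-168.0, 70.0], [-169.0, 15.0], [-179.0, 6.0], [-184.0, 7.0]]
```

```bash
python3 -m crank '{"translation":[[0.0483,-0.0135,0],[0.0483,-0.0135,0],[0.0483,-0.0135,0],[0.0483,-0.0135,0],[0.0483,-0.0135,0],[0.0483,-0.0135,0],[0.0483,-0.0135,0],[0.0483,-0.0135,0]],"delta_rot":[[0,0,0],[0,0,0],[0,0,0],[0,0,0],[0,0,0],[0,0,0],[0,0,0],[0,0,0]]}'
python3 -m crank '{"translation":[[0.0483,-0.0135,0],[0.0483,-0.0135,0],[0.0483,-0.0135,0],[0.0483,-0.0135,0],[0.0483,-0.0135,0],[0.0483,-0.0135,0],[0.0322,-0.0088,0],[0.0322,-0.0088,0]],"delta_rot":[[0,0,0],[0,0,0],[0,0,0],[0,0,0],[0,0,0],[0,0,0],[0,0,0],[0,0,0]]}'
python3 -m crank '{"translation":[[0.0322,-0.0086,0],[0.0322,-0.0086,0],[0.024,-0.0065,0],[0,0,0]],"delta_rot":[[0,0,0],[0,0,0],[0,0,0],[0,0,0]]}'
python3 -c "
from h import *
look('blue','w16',.055)"
```

```text
clock: 15.77
eef_pos: [0.5859, -0.0533, 0.0656]
eef_rot: [[0.255, 0.967, 0.0], [0.967, -0.255, -0.0], [-0.0, 0.0, -1.0]]
ft_force: [0.1, -0.5, 0.3]
finger_gap: -0.0002
gripper_force: 0.1
clock: 16.43
eef_pos: [0.6282, -0.065, 0.0656]
eef_rot: [[0.255, 0.967, -0.0], [0.967, -0.255, 0.0], [-0.0, -0.0, -1.0]]
ft_force: [-1.1, -0.2, 0.4]
finger_gap: 0.0001
gripper_force: 0.0
clock: 16.77
eef_pos: [0.6389, -0.0679, 0.0657]
eef_rot: [[0.255, 0.967, 0.0], [0.967, -0.255, -0.0], [0.0, 0.0, -1.0]]
ft_force: [-0.1, 0.5, -0.0]
finger_gap: 0.0002
gripper_force: 0.0
tcp L mm [43.3 -1.3 65.7] F [-0.1  0.5 -0. ]
blue 8055.0 [222. 246.] [[287, 205], [288, 259], [170, 297], [168, 205]] [[56.0, 30.0], [58.0, 2.0], [-1.0, -20.0], [2.0, 29.0]]
```

Tracking the same as yellow did. On to the lips.

```bash
python3 -m crank '{"translation":[[0.014,-0.004,0],[0.014,-0.004,0],[0.008,-0.002,0],[0,0,0]],"delta_rot":[[0,0,0],[0,0,0],[0,0,0],[0,0,0]]}'
python3 -m crank '{"translation":[[0.006,-0.002,0],[0,0,0]],"delta_rot":[[0,0,0],[0,0,0]]}'
```

```text
clock: 17.15
eef_pos: [0.6429, -0.069, 0.0657]
eef_rot: [[0.255, 0.967, 0.0], [0.967, -0.255, -0.0], [0.0, 0.0, -1.0]]
ft_force: [0.2, 0.1, -0.5]
finger_gap: 0.0
gripper_force: 0.0
clock: 17.32
eef_pos: [0.6434, -0.0691, 0.0656]
eef_rot: [[0.255, 0.967, -0.0], [0.967, -0.255, 0.0], [0.0, -0.0, -1.0]]
ft_force: [0.1, 0.0, -0.3]
finger_gap: -0.0002
gripper_force: 0.3
```

```bash
python3 -m crank '{"translation":[[0.004,-0.001,-0.01],[0,0,-0.02],[0,0,-0.02],[0,0,-0.02],[0,0,0]],"delta_rot":[[0,0,0],[0,0,0],[0,0,0],[0,0,0],[0,0,0]]}'
python3 -c "
from h import *
look('blue','w17',.047)"
```

```text
clock: 17.73
eef_pos: [0.6435, -0.0692, 0.0572]
eef_rot: [[0.255, 0.967, -0.001], [0.967, -0.255, 0.0], [-0.0, -0.001, -1.0]]
ft_force: [-4.2, 0.9, 5.3]
finger_gap: 0.0001
gripper_force: 4.3
tcp L mm [48.  -1.3 57.2] F [-4.2  0.9  5.3]
blue 7756.0 [220. 247.] [[160, 213], [287, 208], [288, 258], [169, 297]] [[3.0, 26.0], [61.0, 28.0], [62.0, 3.0], [3.0, -20.0]]
```

```bash
python3 -m crank '{"translation":[[-0.006,0.0016,-0.02],[0,0,-0.02],[0,0,-0.015],[0,0,-0.012],[0,0,0]],"delta_rot":[[0,0,0],[0,0,0],[0,0,0],[0,0,0],[0,0,0]]}'
python3 -c "
from h import *
look('blue','w18',.042)
cv2.imwrite('pics/w18b.png',cv2.resize(cv2.imread('pics/w18.png')[150:350,130:400],None,fx=2.8,fy=2.8))"
```

```text
clock: 18.2
eef_pos: [0.6439, -0.0692, 0.0499]
eef_rot: [[0.255, 0.967, 0.002], [0.967, -0.255, -0.0], [0.0, 0.002, -1.0]]
ft_force: [-1.8, -0.2, 7.2]
finger_gap: 0.0001
gripper_force: 4.5
tcp L mm [48.3 -1.3 49.9] F [-1.8 -0.2  7.2]
blue 7134.5 [219. 249.] [[289, 213], [288, 257], [169, 297], [161, 211]] [[62.0, 27.0], [62.0, 4.0], [4.0, -18.0], [5.0, 28.0]]
```

View pics/w18b.png

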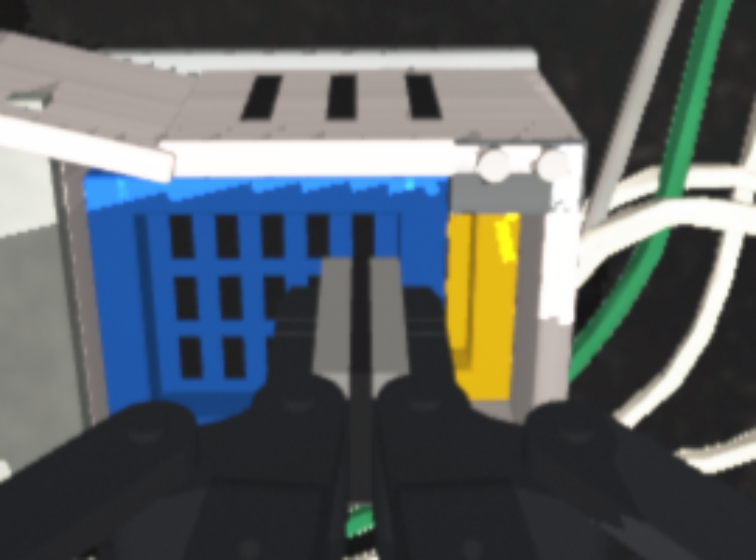

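Blue is level and pressed down, front edge at the lip faces (crop column 448), with yellow still home beneath it. Sliding it under.

```bash
python3 -m crank '{"translation":[[0,0,-0.01],[0.016,-0.0043,0],[0.016,-0.0043,0],[0.016,-0.0043,0],[0,0,0]],"delta_rot":[[0,0,0],[0,0,0],[0,0,0],[0,0,0],[0,0,0]]}'
python3 -c "
from h import *
look('blue','w19',.042)"
```

```text
clock: 18.67
eef_pos: [0.65, -0.0709, 0.049]
eef_rot: [[0.255, 0.967, 0.002], [0.967, -0.255, -0.0], [0.0, 0.002, -1.0]]
ft_force: [-0.6, -0.6, 7.7]
finger_gap: -0.0002
gripper_force: 4.2
tcp L mm [54.7 -1.3 49. ] F [-0.6 -0.6  7.7]
blue 6793.5 [219. 251.] [[288, 227], [287, 256], [169, 297], [160, 214]] [[68.0, 20.0], [68.0, 6.0], [11.0, -17.0], [11.0, 27.0]]
```

```bash
python3 -m crank '{"translation":[[0.016,-0.0043,0],[0.016,-0.0043,0],[0.016,-0.0043,0],[0.014,-0.0038,0],[0,0,0]],"delta_rot":[[0,0,0],[0,0,0],[0,0,0],[0,0,0],[0,0,0]]}'
python3 -m crank '{"translation":[[0.008,-0.002,0],[0,0,0]],"delta_rot":[[0,0,0],[0,0,0]]}'
python3 -m crank '{"translation":[[0.008,-0.002,0],[0,0,0]],"delta_rot":[[0,0,0],[0,0,0]]}'
```

```text
clock: 19.13
eef_pos: [0.6575, -0.0729, 0.049]
eef_rot: [[0.255, 0.967, 0.003], [0.967, -0.255, -0.0], [0.0, 0.003, -1.0]]
ft_force: [-0.6, 0.6, 7.4]
finger_gap: 0.0003
gripper_force: 4.1
clock: 19.3
eef_pos: [0.6579, -0.073, 0.0489]
eef_rot: [[0.255, 0.967, 0.001], [0.967, -0.255, -0.0], [0.0, 0.001, -1.0]]
ft_force: [-2.5, 1.0, 8.6]
finger_gap: -0.0
gripper_force: 5.4
clock: 19.47
eef_pos: [0.658, -0.073, 0.0486]
eef_rot: [[0.255, 0.967, -0.001], [0.967, -0.255, 0.0], [-0.0, -0.001, -1.0]]
ft_force: [-6.6, 2.0, 10.7]
finger_gap: 0.0001
gripper_force: 6.9
```

Firm against the back wall. Lifting out and checking.

```bash
python3 -m crank '{"translation":[[0.003,-0.001,0],[0,0,0.015],[0,0,0.02],[-0.014,0.004,0.01],[0,0,0.05],[0,0,0.25],[0,0,0.25],[0,0,0]],"delta_rot":[[0,0,0],[0,0,0],[0,0,0],[0,0,0],[0,0,0],[0,0,0],[0,0,0],[0,0,0]]}'
python3 -m crank '{"translation":[[-0.1,0,0.1],[0,0,0],[0,0,0]],"delta_rot":[[0,0,0],[0,0,0],[0,0,0]]}'
python3 -c "
from h import *
look('blue','w20',.042)
cv2.imwrite('pics/w20b.png',cv2.resize(cv2.imread('pics/w20.png'),(700,525)))"
```

```text
clock: 20.13
eef_pos: [0.6599, -0.0734, 0.1256]
eef_rot: [[0.255, 0.967, 0.009], [0.967, -0.255, -0.002], [0.001, 0.009, -1.0]]
ft_force: [0.8, -0.4, 1.1]
finger_gap: 0.0
gripper_force: 0.0
clock: 20.38
eef_pos: [0.6454, -0.0729, 0.132]
eef_rot: [[0.255, 0.967, 0.001], [0.967, -0.255, -0.0], [0.0, 0.002, -1.0]]
ft_force: [0.2, 0.5, 0.9]
finger_gap: -0.0003
gripper_force: 0.0
tcp L mm [ 50.7  -4.4 132. ] F [0.2 0.5 0.9]
blue 5542.5 [253. 198.] [[296, 171], [294, 227], [214, 233], [212, 163]] [[77.0, 21.0], [77.0, -22.0], [18.0, -27.0], [19.0, 26.0]]
```

View pics/w20b.png

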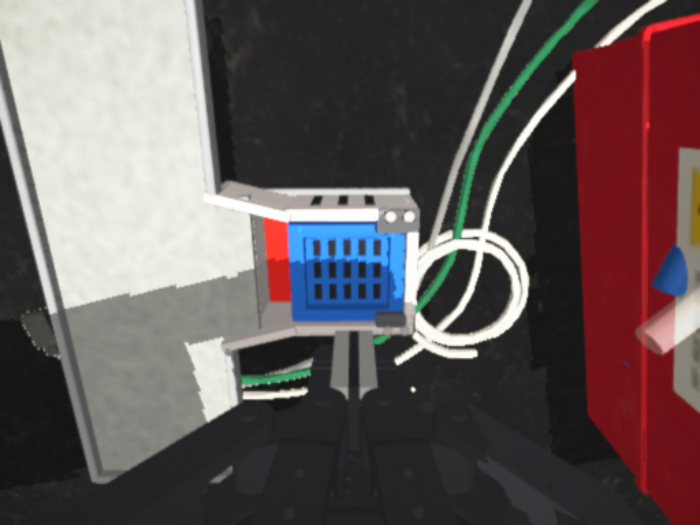

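Blue is home under both lips, spanning x 18–77. Only the red follower shows in the gap, so yellow is fully home beneath it. Handing in.

```bash
python3 -c "
from cell import *
print(close_job())"
```

```text
the job is handed in; nothing more can be done
None
```

Both cassettes are in the magazine under the lips and against the back wall, yellow below and blue on top, and the job was handed in at about 20 s on the robot's clock, though the hand-in call returned no verdict.

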